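# Put the bottle roller into third gear and start it

### The arm

A 7-joint arm with a two-finger parallel gripper is mounted at the origin on the work surface. World frame = base frame: x ahead of the robot, y to its left, z up, the work surface at z = 0. Lengths are in m, angles in rad, forces in N, time in s.
With the tool pointing down it reaches from about 0.35 to 0.9 m from the base axis. Payload 8.1 kg.
Tool frame: the origin (TCP) lies on the centre line of the jaws, within the pads' length; the fingertips stand 19 mm ahead of it and the grasp point (between the pads) is the TCP (arm.tip_reach is the distance from the TCP to the fingertips, in m); z points along the fingers, y is the line along which they close (so a half turn about z gives the same grasp; the last joint's range is limited). The gripper opens to 92 mm and grips with 3 to 60 N. Pads are 19 mm wide; open, the fingers measure 130 mm over their backs; the gripper's body (75 mm by 190 mm) begins 47 mm behind the grasp point.
Start: joints at [1.105, 0.434, 0.025, 1.573, -0.012, 1.134, -0.075], TCP at [0.222, -0.584, 0.213] pointing down, gripper open.
Joint ranges: [-2.62, 2.62], [-0.44, 2.09], [-1.27, 1.32], [0.08, 2.57], [-1.32, 4.46], [0.12, 2], [-2.74, 2.74]. Speed limits (rad/s): [2.22, 2.22, 3.01, 3.01, 3.14, 3.14, 3.14].

### API

Orientations are given as a rotation vector (axis times angle).
In Python, from cell import arm gives the robot as it stands.
- The arm moves only by the tool arm_command, never from a script. Its argument "targets" is a list that holds one entry, the list of rows, each a list of 6 numbers: the shift along the tool's x, y, z in m, then the turn, a rotation vector about the tool's x, y, z in rad. A call has 1 to 10 rows; each row shifts and turns the commanded pose from where the row before left it, along the tool's axes as they then stand; what a row does not reach is not made up. A row lasts 1/8 s, in which the tool goes at most 62.5 mm and 10.7 degrees, less where a joint would pass 70% of its speed; a pose out of reach is approached as far as the arm can. A call with a gripper value outside its range is refused whole. "jaw" is the finger opening in m, from 0 to 0.0918, set as the call begins (left out, the last holds). The fingers move at their own pace and stop on an object; "newtons" is the grip in N (left out, the last holds). Time passes only in rows, so rows that do not move let the fingers close. It gives the time, the measured TCP pose, the force, the opening and the grip force at its end, in the units of the state.
- arm.observe(): the state, without advancing time (a new reading comes with each control period).
- arm.get_image(name): name is "scene" or "top" or "wrist"; returns a dict with "pixels" (480x640x3 uint8, red, green, blue), "z_map" (480x640 float32, m along the optical axis (not along the pixel's ray), 0 where there is no reading), "fx", "fy", "cx", "cy" (pixels), "xyz" and "rotation" of the camera in the world; the wrist camera has in their place "T_tool_cam" (4x4, takes a point from camera to tool coordinates, whose origin is the TCP and whose axes are the flange's). Camera axes: x right, y down, z forward; pixel columns grow to the right and rows downward; lengths in m; the calibration is good to about 2 mm. A picture is of the moment at which its call begins: read the wrist's pose just before it.
- arm.sign_off(): hands the job in; it is judged then, once.
The state is a dict: "clock": time; "joints": joint angles; "dq": joint speeds; "joint_efforts": joint torques, N m; "position": TCP position; "ee_rot": TCP orientation; "force": force on the tool from outside, world axes, zero at the start; "ft_torque": the same for the moment, N m; "width": opening from 0.0 (shut) to 1.0 (fully open); "gripper_force": force on a finger pad.
Only numpy, scipy, OpenCV 4.12 (cv2) and the standard library are available. Lean on these libraries where they do the work, as an engineer would, in place of code of your own. Each camera call takes 0.05 s, during which the arm holds its last target. There are 200 camera calls.

### The job

The bottle roller has been left in second: push its gear lever out of second, across the gate and forward until it is fully home in third (the forward right slot), and only then press the flat start button right in and let it come out again. Only push the lever with the outside of the fingers, never take it between them; do not press the mushroom stop button beside the start button, and leave the bottle on the rollers and all the glassware and tubs standing where they are.

Things in the scene. Friction and masses are not known exactly. Their poses are not given: they have to be found in the camera images.
- bottle_roller: bench machine: grey gear head 220 (x) x 230 (y) mm, 110 mm tall, with two 40 mm rubber rollers running off to its right to a bearing stand 115 mm tall, 500 mm away. Origin on the worktop under the gear head, 10 mm left of its middle. x forward (away from the robot), y left, z up; it stands turned by up to 0.25 rad
- gate: steel plate 100 x 84 mm, 6 mm thick, on the gear head's deck, with an H-shaped slot: two columns along x, 27 mm apart, joined at mid-length by the neutral crossway. Two round-nosed tongues between the columns stop the lever crossing elsewhere. Gears, by punched dots at the slot ends: 1 forward left, 2 back left, 3 forward right, 4 back right. Origin under the plate's middle
- gate_centre (a point): the middle of the crossway, midway between the columns, level with the gate plate's top, 116 mm above the worktop. x axis forward along the columns (away from the robot), y to the left, z up, turned with the machine
- lever_knob (a point): centre of the black ball, 36 mm across, on top of the gear lever, a straight 10 mm steel bar coming up through the slot. The lever tilts about a point 80 mm straight below gate_centre, 180 mm from the ball's centre. Axes: z up along the lever, x forward. No springs: friction (2 to 3 N at the ball) holds it wherever it is left
- lever_fore_aft (a joint): tilt of the lever along the columns, rad: 0 = neutral, in the crossway; +0.26 = against the forward slot end (ball 46 mm forward of neutral); -0.26 = against the back end. It crosses freely within +-0.03, and the round noses steer it in when a little farther off. Starts in second, between -0.26 and -0.18
- lever_across (a joint): tilt of the lever across the gate, rad: -0.17 = left column (ball 30 mm left of the middle), +0.17 = right column (ball 30 mm right). At the start it is in the left column
- start_button_top (a point): centre of the top of the start button: the left one of two black push buttons at the near edge of the gear head's deck. A plain flat cap, 30 mm across, standing 10 mm proud of a 46 mm aluminium collar, its top 136 mm above the worktop. Pressed straight down
- start_button (a joint): travel of the start button, m: 0 = out, 0.006 = fully in; about 5 N presses it fully in and it springs back when let go
- stop_button_top (a point): centre of the top of the stop button: the right one of the two black buttons, a mushroom head 42 mm across, 62 mm to the right of the start button, its top 150 mm above the worktop. Not to be pressed
- stop_button (a joint): travel of the stop button, m: 0 = out, 0.006 = fully in
- roller_bottle: a 200 mm long, 80 mm thick glass reagent bottle lying loose on the two rubber rollers of the machine; origin at its middle. Not part of the job: leave it alone
- specimen_jar: small glass jar with a white lid, 42 mm across, 55 mm tall, standing loose on the gear head's deck behind the push buttons, right of the lever; origin at the centre of its underside. Not part of the job: leave it alone
- wash_bottle: squeeze bottle with a bent white spout, 64 mm across, 168 mm tall, standing loose on the worktop to the left of the machine; origin under it. Leave it alone
- beaker: open glass beaker, 64 mm across, 85 mm tall, standing on the worktop in front of the machine; origin under it. Leave it alone
- petri_dish: covered glass dish, 94 mm across, 17 mm tall, on the worktop in front of the machine; origin under it. Leave it alone
- white_tub: white lidded tub, 106 mm across, 110 mm tall, on the worktop to the left of and behind the gear head; origin under it. Leave it alone
- dye_jar: glass jar with a yellow lid, 72 mm across, 95 mm tall, on the worktop in front of the rollers; origin under it. Leave it alone

How it is judged:
On the way, in this order (a step that is already met when the one before it is completed fails the run):
1. the gear lever is home in third (value of joint lever_fore_aft above 0.225 rad and value of joint lever_across above 0.12 rad), for 0.3 s.
2. the start button is pressed in (all of step 1 and value of joint start_button above 0.0045 m), for 0.05 s.
At the end, for the whole second after the job is handed in: The lever rests within 0.035 rad (6 mm at the ball) of the end of the forward right slot, across above 0.12; after that the start button went at least 4.5 mm in and has sprung back; stop button out; bystanders at rest within 20 mm of where they stood (all of step 1 and value of joint each of start_button, stop_button below 0.0015 m and velocity of joint lever_fore_aft below 0.05 rad/s and linear speed of each of roller_bottle, specimen_jar, wash_bottle, beaker, petri_dish, white_tub, dye_jar below 0.02 m/s); the robot touches nothing.
It fails at once if the start button is pressed while the lever is not home in third (value of joint start_button above 0.003 m and not (value of joint lever_fore_aft above 0.225 rad and value of joint lever_across above 0.12 rad)).
It fails at once if the mushroom stop button is pressed (value of joint stop_button above 0.003 m).
It fails at once if the lever is taken between the fingers instead of being pushed (x of the grasp point in the frame of lever_knob between -0.007 and 0.007 m and y of the grasp point in the frame of lever_knob between -0.007 and 0.007 m and z of the grasp point in the frame of lever_knob between -0.1 and 0.015 m).
It fails at once if a bottle, jar, tub, dish or beaker is picked up, knocked over or shifted by more than 20 mm (distance of any of roller_bottle, specimen_jar, wash_bottle, beaker, petri_dish, white_tub, dye_jar from where it was at the start of the episode above 0.02 m or angle between any of specimen_jar, wash_bottle, beaker, petri_dish, white_tub, dye_jar's own z axis and vertical above 0.35 rad).
It also fails if it takes over 64 s, if anything falls off the work surface, if the arm or the gripper's body presses on something with over 40 N, if the wrist force passes 120 N, or if a joint passes its speed limit or range.

## Working session

There is one attempt and no reset: what is moved stays moved. The work goes in short steps, Python scripts to look and compute and a tool call to move; the robot and the scene stay as the last step left them, time stands still between calls to the robot, and variables do not carry over. Pictures are saved under pics/ and viewed, at most 10 in all, crops included, and the job is handed in when it is done.

Besides the shell and the picture viewer there is one more tool, called after ">>>" as name(argument=value, ...), one argument or row to a line, values as JSON. arm_command: Moves the arm, as the interface text tells. Its arguments: {"type":"object","properties":{"targets":{"type":"array","items":{"type":"array","items":{"type":"array","items":{"type":"number"}}}},"jaw":{"type":"number"},"newtons":{"type":"number"}},"required":["targets"]}

```bash
mkdir -p pics; ls
cat > h.py <<'E'
import numpy as np, cv2
from cell import arm
from scipy.spatial.transform import Rotation as R
def grab(n,save):
    s=arm.observe(); d=arm.get_image(n)
    cv2.imwrite('pics/%s.png'%save,d['pixels'][:,:,::-1])
    if 'xyz' in d:
        Rm=np.array(d['rotation']); Rm=Rm if Rm.shape==(3,3) else R.from_rotvec(Rm).as_matrix()
        t=np.array(d['xyz'])
    else:
        T=np.eye(4);T[:3,:3]=R.from_rotvec(s['ee_rot']).as_matrix();T[:3,3]=s['position']
        T=T@np.array(d['T_tool_cam']); Rm=T[:3,:3];t=T[:3,3]
    z=d['z_map'];v,u=np.mgrid[:480,:640]
    P=np.stack([(u-d['cx'])/d['fx']*z,(v-d['cy'])/d['fy']*z,z],-1)@Rm.T+t
    P[z==0]=np.nan
    np.savez('pics/%s.npz'%save,P=P,rgb=d['pixels'],Rm=Rm,t=t,K=[d['fx'],d['fy'],d['cx'],d['cy']])
    return d,P
E
python3 - <<'E'
from h import *
for n in('top','scene'):
    d,P=grab(n,n); print(n,d['xyz'],d['rotation'],d['fx'])
s=arm.observe();print(s)
E
```

```text
pics
top [0.48871056 0.05055226 1.22277466] [-2.21343208  2.1880772  -0.06430448] 485.58467481117117
scene [1.27860063 0.5693772  0.7269929 ] [-1.11906521 -2.15732026  1.1892865 ] 553.777364599952
{'clock': 0.1, 'joints': array([ 1.10543129,  0.43514802,  0.02500426,  1.57396021, -0.01158863,
        1.13401532, -0.07509674]), 'dq': array([ 0.00113103, -0.00308309, -0.00067521, -0.00265717,  0.00026778,
       -0.00214001,  0.00053554]), 'joint_efforts': array([ 3.99178709e-03, -6.69123459e+01,  9.88685600e-01, -3.15143216e+01,
       -6.04180712e-02,  3.73859145e-02,  8.03226499e-05]), 'position': array([ 0.22155527, -0.58392316,  0.21254487]), 'ee_rot': array([-3.08877395e+00, -5.66334001e-01,  6.21097145e-04]), 'force': array([ 0.33709578,  0.34265604, -0.19275841]), 'ft_torque': array([-0.02051727,  0.04885471,  0.02733804]), 'gripper_force': 0.0, 'width': 1.0012596938183405}
```

View pics/top.png

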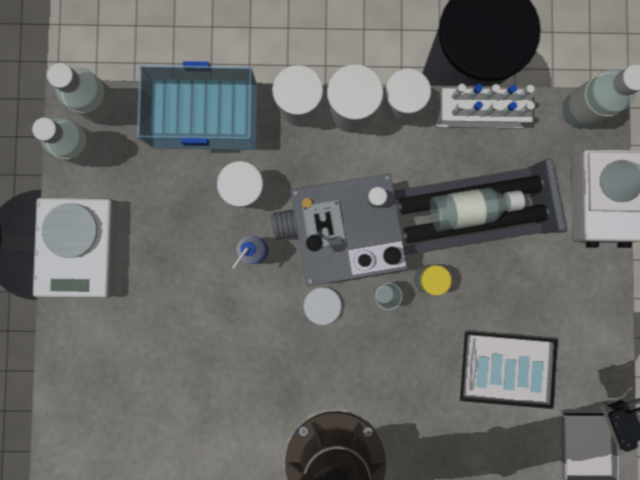

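View pics/scene.png

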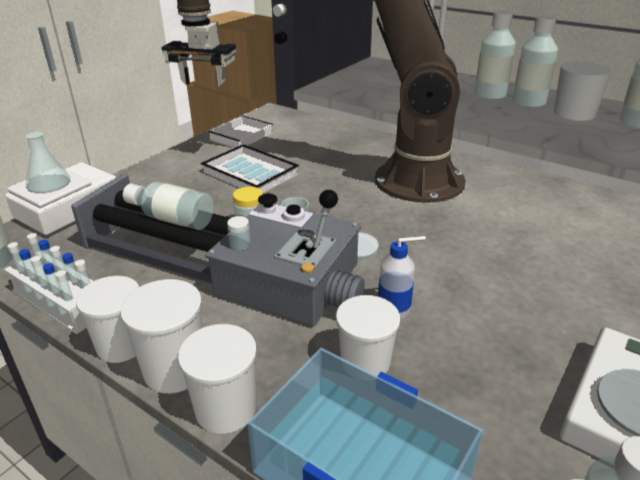

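Top view: the gate is at about (324,222), the knob at (314,243), start at (365,261), stop at (392,256), and the specimen jar at (377,196). The scene view shows the lever tilted towards the robot in the left column.

Run:
```python
from h import *
f=np.load('pics/top.npz');P=f['P']
for n,(u,v) in dict(knob=(314,243),gate=(324,222),plateTL=(305,206),plateTR=(338,202),plateBR=(343,237),start=(365,261),stop=(392,256),jar=(377,196),deckTL=(294,187),deckTR=(390,178),deckBR=(406,268),deckBL=(310,283),petri=(323,306),beaker=(388,295),wash=(252,250),tub=(240,184)).items(): print(n,P[v,u].round(3))
# knob
m=(P[...,2]>.185)&(P[...,2]<.26)&(np.hypot(P[...,0]-P[243,314,0],P[...,1]-P[243,314,1])<.04)
Q=P[m];print('knob',len(Q),Q.mean(0),Q.max(0),Q.min(0))
for n,(u,v),h in(('start',(365,261),.136),('stop',(392,256),.15),('jar',(377,196),.165)):
    c=P[v,u];m=(abs(P[...,2]-c[2])<.006)&(np.hypot(P[...,0]-c[0],P[...,1]-c[1])<.03)
    Q=P[m];print(n,len(Q),Q.mean(0),(Q.max(0)+Q.min(0))/2,np.ptp(Q,0))
# deck rect
m=(abs(P[...,2]-.11)<.008);m8=m.astype(np.uint8);n,l=cv2.connectedComponents(m8)
k=l[265,330];Q=P[l==k][:,:2].astype(np.float32);print('deck',len(Q),cv2.minAreaRect(Q))
im=cv2.imread('pics/top.png')[160:310,220:430];cv2.imwrite('pics/topc.png',cv2.resize(im,None,fx=3.8,fy=3.8,interpolation=cv2.INTER_CUBIC))
```

```text
knob [0.529 0.056 0.223]
gate [0.582 0.034 0.108]
plateTL [0.617 0.078 0.119]
plateTR [0.628 0.003 0.114]
plateBR [ 0.548 -0.009  0.114]
start [ 0.493 -0.058  0.136]
stop [ 0.505 -0.116  0.149]
jar [nan nan nan]
deckTL [0.679 0.11  0.001]
deckTR [ 0.686 -0.117  0.111]
deckBR [ 0.479 -0.155  0.107]
deckBL [0.442 0.065 0.107]
petri [0.382 0.033 0.016]
beaker [ 0.409 -0.13   0.   ]
wash [0.515 0.193 0.154]
tub [0.668 0.229 0.109]
knob 227 [0.53014165 0.0555322  0.22063757] [0.5482302  0.07304433 0.22852351] [0.51273868 0.03755718 0.20653522]
start 138 [ 0.49585742 -0.05646901  0.1353634 ] [ 0.4944614  -0.05381794  0.13559636] [0.02937694 0.03597869 0.01058868]
stop 251 [ 0.5065881  -0.11740283  0.14781834] [ 0.50621906 -0.11798687  0.1482194 ] [0.03780916 0.03826352 0.01097014]<stdin>:9: RuntimeWarning: Mean of empty slice.
  ret = um.true_divide(
Traceback (most recent call last):
ValueError: zero-size array to reduction operation maximum which has no identity
```

Run:
```python
from h import *
f=np.load('pics/top.npz');P=f['P'];rgb=f['rgb']
hsv=cv2.cvtColor(rgb,cv2.COLOR_RGB2HSV)
c=P[196,370:385];print('jar',c.round(3)[::3])
Rm,t,(fx,fy,cx,cy)=f['Rm'],f['t'],f['K']
def at(u,v,z):
    r=Rm@np.array([(u-cx)/fx,(v-cy)/fy,1]);return t+r*(z-t[2])/r[2]
print('jar',at(377,196,.055+.11))
print('deck corners',[at(u,v,.11).round(3) for u,v in((294,187),(390,178),(406,268),(310,283))])
im=cv2.imread('pics/top.png')[160:310,220:430];cv2.imwrite('pics/topc.png',cv2.resize(im,None,fx=3.8,fy=3.8,interpolation=cv2.INTER_CUBIC))
```

```text
jar [[ 0.636 -0.065  0.167]
 [ 0.636 -0.072  0.161]
 [ 0.636 -0.078  0.165]
 [ 0.636 -0.085  0.163]
 [ 0.636 -0.091  0.167]]
jar [ 0.63593484 -0.08029478  0.165     ]
deck corners [array([0.662, 0.105, 0.11 ]), array([ 0.686, -0.117,  0.11 ]), array([ 0.479, -0.155,  0.11 ]), array([0.442, 0.065, 0.11 ])]
```

View pics/topc.png

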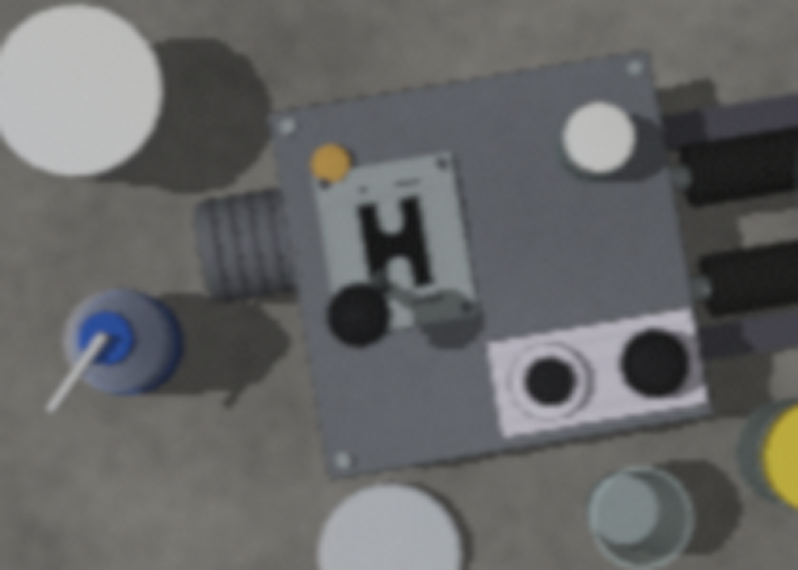

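```bash
cat >> h.py <<'E'
G=np.array([.580,.0335,.116]); TH=.172
def Mw(): return R.from_euler('z',TH).as_matrix()
def w2m(p): return Mw().T@(np.asarray(p)-G)
def m2w(p): return G+Mw()@np.asarray(p)
def delta(p,yaw=TH):   # tool-frame shift and turn to world TCP p, tool down with x axis at yaw
    s=arm.observe();Rc=R.from_rotvec(s['ee_rot'])
    Rt=R.from_matrix(np.array([[np.cos(yaw),np.sin(yaw),0],[np.sin(yaw),-np.cos(yaw),0],[0,0,-1]]))
    return (Rc.inv().apply(np.asarray(p)-s['position'])).round(4),(Rc.inv()*Rt).as_rotvec().round(4)
E
python3 - <<'E'
from h import *
f=np.load('pics/top.npz')
Rm,t,(fx,fy,cx,cy)=f['Rm'],f['t'],f['K']
def at(u,v,z):
    r=Rm@np.array([(220+u/3.8-cx)/fx,(160+v/3.8-cy)/fy,1]);return t+r*(z-t[2])/r[2]
for u,v in((313,168),(450,152),(478,315),(338,332),(395,240)):print(at(u,v,.116).round(3))
for u,v in((288,125),(635,67),(343,460)):print('screws',at(u,v,.11).round(3))
print(at(549,381,.136),at(655,363,.15))
for n,p in(('knob',(.530,.0555,.209)),('start',(.495,-.0565,.136)),('jar',(.636,-.08,.11))):print(n,w2m(p).round(3))
print(delta(m2w([-.085,.03,.2])))
print(delta([.222,-.584,.316]))
E
```

```text
[0.622 0.085 0.116]
[0.632 0.002 0.116]
[ 0.534 -0.016  0.116]
[0.523 0.068 0.116]
[0.579 0.035 0.116]
screws [0.648 0.1   0.11 ]
screws [ 0.687 -0.11   0.11 ]
screws [0.446 0.064 0.11 ]
[ 0.49500642 -0.05663153  0.136     ] [ 0.50608889 -0.11691085  0.15      ]
knob [-0.045  0.03   0.093]
start [-0.099 -0.074  0.02 ]
jar [ 0.036 -0.121 -0.006]
(array([ 0.4764, -0.4958, -0.1028]), array([-0.0014,  0.0003,  0.1907]))
(array([ 4.000e-04,  1.000e-04, -1.035e-01]), array([-0.0014,  0.0003,  0.1907]))
```

>>> arm_command(
  targets=[
    [[0.02, -0.02, -0.03, 0, 0, 0], [0.04, -0.04, -0.02, 0, 0, 0], [0.04, -0.042, -0.02, 0, 0, 0], [0.04, -0.042, -0.02, 0, 0, 0], [0.04, -0.042, -0.01, 0, 0, 0], [0.04, -0.042, 0, 0, 0, 0], [0.04, -0.042, 0, 0, 0, 0], [0.04, -0.042, 0, 0, 0, 0], [0.04, -0.042, 0, 0, 0, 0], [0.03, -0.03, 0, 0, 0, 0]],
  ],
  jaw=0,
  newtons=10,
)

```text
clock: 1.35
position: [0.4318, -0.0914, 0.3132]
ee_rot: [-3.089, -0.57, -0.0]
force: [1.0, -0.7, 0.0]
width: 0.007
gripper_force: 0.0
```

```bash
sed -i 's/^G=.*/G=np.array([.579,.0345,.116]); TH=.178/' h.py
python3 - <<'E'
from h import *
print(arm.observe()['position'],delta(m2w([-.085,.03,.17])))
E
```

```text
[ 0.43179404 -0.09144165  0.31316921] (array([ 0.1045, -0.1104,  0.0272]), array([-1.000e-04, -0.000e+00,  1.867e-01]))
```

>>> arm_command(
  targets=[
    [[0.03, -0.035, 0, 0, 0, 0], [0.03, -0.035, 0, 0, 0, 0], [0.03, -0.035, 0, 0, 0, 0], [0.01, -0.005, 0, 0, 0, 0], [0, 0, 0, 0, 0, 0.0935], [0, 0, 0, 0, 0, 0.0935], [0, 0, 0, 0, 0, 0], [0, 0, 0, 0, 0, 0]],
  ],
)

```text
clock: 2.35
position: [0.4858, 0.0438, 0.3131]
ee_rot: [3.129, 0.278, -0.0]
force: [0.1, -0.2, 0.1]
width: 0.004
gripper_force: 0.0
```

Run:
```python
from h import *
s=arm.observe();d,P=grab('wrist','w1');print(w2m(s['position']),d['T_tool_cam'])
```

```text
[-0.09005627  0.02562621  0.19712706] [[-6.66459150e-04 -9.56052139e-01 -2.93195948e-01  7.92277953e-02]
 [ 9.99999725e-01 -5.41743483e-04 -5.06568906e-04 -2.21019652e-04]
 [ 3.25469292e-04 -2.93196205e-01  9.56052237e-01 -1.70318652e-01]
 [ 0.00000000e+00  0.00000000e+00  0.00000000e+00  1.00000000e+00]]
```

View pics/w1.png

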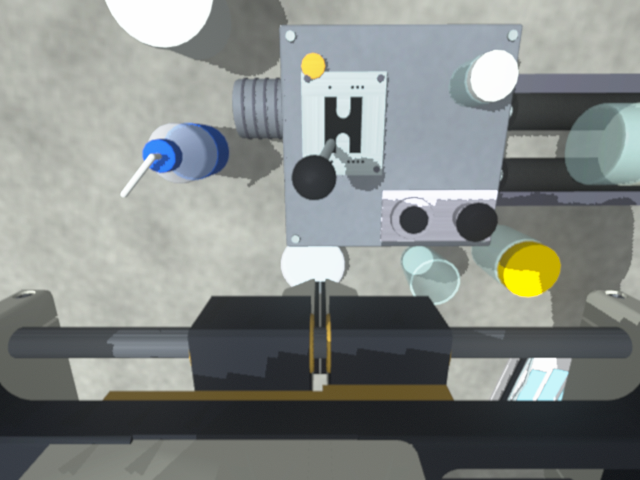

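The wrist view is square with the machine: knob at (314,177), crossway at (343,124), start at (413,219), stop at (476,222).

Run:
```python
from h import *
f=np.load('pics/w1.npz');P=f['P'];Rm,t,(fx,fy,cx,cy)=f['Rm'],f['t'],f['K']
def at(u,v,z):
    r=Rm@np.array([(u-cx)/fx,(v-cy)/fy,1]);return t+r*(z-t[2])/r[2]
for n,a in dict(knob=(314,177,.209),cross=(343.5,124,.116),start=(413,219,.136),stop=(476,222,.15),TL=(290,36,.11),TR=(516,36,.11)).items(): p=at(*a);print(n,p.round(4),w2m(p).round(4),P[int(a[1]),int(a[0])].round(3))
q=P[160:195,295:335].reshape(-1,3);q=q[q[:,2]>.19];print(len(q),w2m(q.min(0)),w2m(q.max(0)))
A=np.c_[2*q,np.ones(len(q))];x=np.linalg.lstsq(A,(q**2).sum(1),rcond=None)[0];print('sphere',w2m(x[:3]),np.sqrt(x[3]+x[:3]@x[:3]))
print(delta(m2w([-.09,.03,.099])))
```

```text
knob [0.5316 0.0569 0.209 ] [-0.0427  0.0304  0.093 ] [0.533 0.057 0.225]
cross [0.5785 0.036  0.116 ] [-0.0002  0.0016 -0.    ] [0.579 0.036 0.11 ]
start [ 0.4984 -0.0525  0.136 ] [-0.0948 -0.0714  0.02  ] [ 0.498 -0.053  0.135]
stop [ 0.5091 -0.1111  0.15  ] [-0.0946 -0.1309  0.034 ] [ 0.509 -0.112  0.149]
TL [0.6487 0.1023 0.11  ] [ 0.0806  0.0544 -0.006 ] [0.649 0.102 0.111]
TR [ 0.687  -0.1125  0.11  ] [ 0.0802 -0.1638 -0.006 ] [ 0.687 -0.113  0.109]
1318 [-0.06055881  0.0163581   0.09226734] [-0.02505505  0.04397234  0.11042511]
sphere [-0.04283397  0.03077037  0.09204229] 0.01745092886119195
(array([ 0.    , -0.0043,  0.0982]), array([ 0.0002,  0.0002, -0.001 ]))
```

>>> arm_command(
  targets=[
    [[0, -0.002, 0.03, 0, 0, 0], [0, -0.002, 0.03, 0, 0, 0], [0, 0, 0.03, 0, 0, 0], [0, 0, 0.009, 0, 0, 0], [0, 0, 0, 0, 0, 0], [0.01, 0, 0, 0, 0, 0], [0.01, 0, 0, 0, 0, 0], [0.01, 0, 0, 0, 0, 0], [0.005, 0, 0, 0, 0, 0], [0, 0, 0, 0, 0, 0]],
  ],
)

```text
clock: 3.65
position: [0.5199, 0.0545, 0.2141]
ee_rot: [-3.129, -0.276, 0.0]
force: [0.5, -0.1, -0.5]
width: 0.007
gripper_force: 0.0
```

```bash
cat > look.py <<'E'
import sys
from h import *
s=arm.observe();d,P=grab('wrist','tmp')
m=w2m(P);hi=(m[...,2]>.078)&(m[...,2]<.125)&(abs(m[...,0])<.08)&(abs(m[...,1])<.07)&(P.shape is not None)
dark=d['pixels'].max(-1)<60
n,l,st,c=cv2.connectedComponentsWithStats((hi&dark).astype(np.uint8))
print('tcp',w2m(s['position']).round(4),'F',(Mw().T@s['force']).round(1),'t',s['clock'])
for k in range(1,n):
    if st[k,4]<150: continue
    q=P[l==k];A=np.c_[2*q,np.ones(len(q))];x=np.linalg.lstsq(A,(q**2).sum(1),rcond=None)[0]
    print(len(q),'sphere',w2m(x[:3]).round(4),np.sqrt(x[3]+x[:3]@x[:3]).round(4),c[k].round())
E
python3 look.py
```

```text
Traceback (most recent call last):
  File "look.py", line 4, in <module>
    m=w2m(P);hi=(m[...,2]>.078)&(m[...,2]<.125)&(abs(m[...,0])<.08)&(abs(m[...,1])<.07)&(P.shape is not None)
  File "h.py", line 20, in w2m
    def w2m(p): return Mw().T@(np.asarray(p)-G)
                       ~~~~~~^^~~~~~~~~~~~~~~~~
ValueError: matmul: Input operand 1 has a mismatch in its core dimension 0, with gufunc signature (n?,k),(k,m?)->(n?,m?) (size 640 is different from 3)
```

```bash
sed -i 's/return Mw().T@(np.asarray(p)-G)/return (np.asarray(p)-G)@Mw()/; ' h.py; sed -i 's/&(P.shape is not None)//' look.py; python3 look.py
```

```text
tcp [-0.055   0.0301  0.0981] F [-0.5 -0.8 -0. ] t 3.7
2708 sphere [-0.0417  0.0306  0.0982] 0.0142 [320. 260.]
```

View pics/tmp.png

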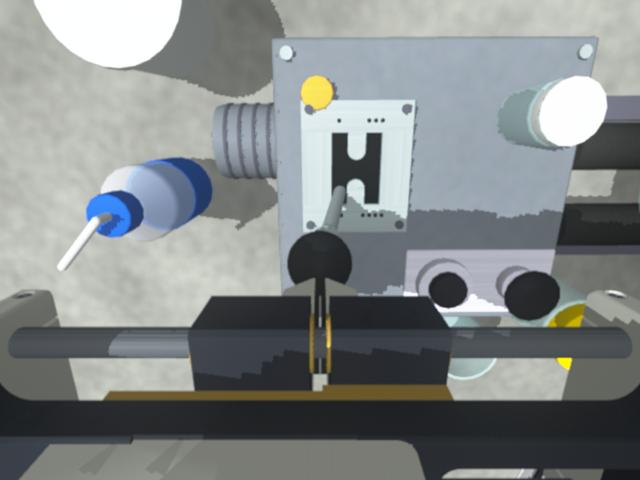

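The fingers stand at the back of the knob (320,262). The bar is still in the left column at (341,190).

Run:
```python
from h import *
f=np.load('pics/tmp.npz');P=f['P'];Rm,t,(fx,fy,cx,cy)=f['Rm'],f['t'],f['K']
m=w2m(P)
q=m[234:262,292:348].reshape(-1,3);q=q[(q[:,2]>.085)&(q[:,2]<.12)]
A=np.c_[2*q,np.ones(len(q))]
r=.018
from scipy.optimize import least_squares
s=least_squares(lambda c:np.linalg.norm(q-c,axis=1)-r,[-.04,.03,.093],loss='soft_l1',f_scale=.001);print(len(q),s.x,s.cost, q.min(0),q.max(0))
print(m[280:300:3,320].round(4)); print(m[285,290:350:6].round(4))
```

```text
1431 [-0.04312287  0.03080991  0.09157167] 0.00014506091139389096 [-0.03857306  0.01548497  0.08748351] [-0.02509652  0.04543979  0.10912822]
[[-0.0458  0.0303  0.109 ]
 [-0.0454  0.0303  0.1135]
 [-0.0452  0.0303  0.1174]
 [-0.0453  0.0303  0.1207]
 [-0.0471  0.0303  0.1202]
 [-0.0481  0.0303  0.1214]
 [-0.0492  0.0303  0.1221]]
[[-0.1018  0.0568 -0.0076]
 [-0.0439  0.0417  0.1192]
 [-0.0435  0.0388  0.12  ]
 [-0.0441  0.036   0.1187]
 [-0.0442  0.0331  0.1185]
 [-0.0449  0.0303  0.117 ]
 [-0.0435  0.0274  0.12  ]
 [-0.0438  0.0246  0.1194]
 [-0.0437  0.0217  0.1197]
 [-0.0437  0.0189  0.1197]]
```

Run:
```python
from h import *
print(arm.tip_reach)
f=np.load('pics/tmp.npz');Rm,t,(fx,fy,cx,cy)=f['Rm'],f['t'],f['K']
def pr(p):
    c=(m2w(p)-t)@Rm;return c[0]/c[2]*fx+cx,c[1]/c[2]*fy+cy,18e-3/c[2]*fx
for x in(-.043,-.036,-.03):print(x,pr([x,.0305,.093]))
for z in(.079,.098,.118):print('finger front',z,pr([-.0435,.03,z]),pr([-.055,.03,z]))
print('crossway',pr([0,0,0]),pr([0,.0135,0]),pr([-.03,.0135,0]))
```

```text
0.019
-0.043 (np.float64(319.5479821856268), np.float64(263.43398890635274), np.float64(32.844921910051355))
-0.036 (np.float64(319.51007162923577), np.float64(251.34962576828133), np.float64(33.20917562465763))
-0.03 (np.float64(319.4769011843766), np.float64(240.77621985477703), np.float64(33.527885211255565))
finger front 0.079 (np.float64(320.42096308500754), np.float64(255.66473085843938), np.float64(30.6334978117918)) (np.float64(320.4630354701063), np.float64(273.8035640892018), np.float64(30.1271693068663))
finger front 0.098 (np.float64(320.4785326609524), np.float64(267.66926120334364), np.float64(33.677535907619834)) (np.float64(320.5236655352768), np.float64(287.36006722941), np.float64(33.06658389574452))
finger front 0.118 (np.float64(320.5529365856936), np.float64(283.1841257420571), np.float64(37.61170387175869)) (np.float64(320.6017309611922), np.float64(304.8150079191107), np.float64(36.8512846242926))
crossway (np.float64(359.0440082260785), np.float64(167.79197174316445), np.float64(23.347426977286165)) (np.float64(341.5321656975747), np.float64(167.8413183578101), np.float64(23.345991335240967)) (np.float64(340.93188780369167), np.float64(206.1632626928325), np.float64(22.59115696219506))
```

Run:
```python
from h import *
im=cv2.imread('pics/w1.png')[230:400,230:410];cv2.imwrite('pics/w1c.png',cv2.resize(im,None,fx=3.5,fy=3.5,interpolation=cv2.INTER_CUBIC))
f=np.load('pics/w1.npz');P=f['P'];s=arm.observe()
tcp=np.array([.4858,.0438,.3131]);q=(P-tcp)@Mw()
for r in range(270,320,4):print(r,[tuple((1000*q[r,c]).round().tolist()) for c in(295,310,318,330,345)])
```

```text
270 [(-110.0, 37.0, -297.0), (-110.0, 15.0, -297.0), (-110.0, 3.0, -296.0), (-110.0, -15.0, -297.0), (nan, nan, nan)]
274 [(-116.0, 37.0, -296.0), (-117.0, 15.0, -298.0), (-116.0, 3.0, -296.0), (-117.0, -15.0, -298.0), (-124.0, -38.0, -315.0)]
278 [(-124.0, 37.0, -298.0), (-124.0, 15.0, -298.0), (-124.0, 3.0, -298.0), (-123.0, -15.0, -297.0), (-131.0, -38.0, -315.0)]
282 [(-130.0, 37.0, -298.0), (11.0, 5.0, 18.0), (10.0, 1.0, 15.0), (11.0, -5.0, 18.0), (-137.0, -38.0, -314.0)]
286 [(11.0, 12.0, 22.0), (11.0, 5.0, 23.0), (10.0, 1.0, 19.0), (11.0, -5.0, 23.0), (11.0, -12.0, 23.0)]
290 [(12.0, 12.0, 28.0), (11.0, 5.0, 27.0), (10.0, 1.0, 24.0), (11.0, -4.0, 26.0), (11.0, -11.0, 26.0)]
294 [(12.0, 11.0, 32.0), (12.0, 5.0, 32.0), (10.0, 1.0, 28.0), (11.0, -4.0, 31.0), (11.0, -11.0, 31.0)]
298 [(36.0, 7.0, 84.0), (36.0, 3.0, 85.0), (10.0, 1.0, 33.0), (37.0, -3.0, 85.0), (36.0, -7.0, 84.0)]
302 [(36.0, 7.0, 87.0), (37.0, 3.0, 88.0), (10.0, 1.0, 36.0), (37.0, -3.0, 88.0), (36.0, -7.0, 88.0)]
306 [(36.0, 7.0, 90.0), (35.0, 3.0, 88.0), (10.0, 1.0, 40.0), (37.0, -2.0, 90.0), (36.0, -6.0, 90.0)]
310 [(37.0, 7.0, 92.0), (34.0, 3.0, 88.0), (10.0, 1.0, 44.0), (37.0, -2.0, 93.0), (36.0, -6.0, 92.0)]
314 [(36.0, 6.0, 93.0), (35.0, 3.0, 91.0), (10.0, 1.0, 47.0), (37.0, -2.0, 95.0), (36.0, -6.0, 94.0)]
318 [(36.0, 6.0, 96.0), (35.0, 3.0, 94.0), (10.0, 1.0, 50.0), (36.0, -2.0, 95.0), (36.0, -6.0, 96.0)]
```

View pics/w1c.png

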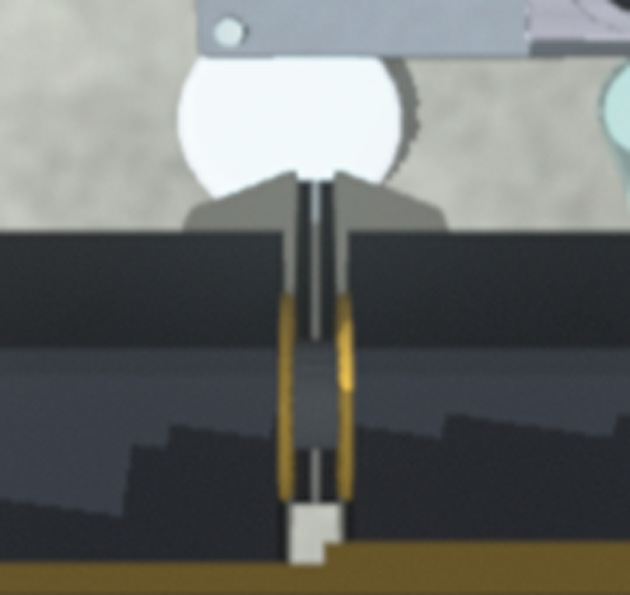

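The crop shows the fingertips ending at (320,280). By depth that is about 15 mm above the reported TCP, not 19 mm beyond it. I'll check with the scene camera.

Run:
```python
from h import *
s=arm.observe();d,P=grab('scene','s2');f=np.load('pics/s2.npz');Rm,t,(fx,fy,cx,cy)=f['Rm'],f['t'],f['K']
def pr(p):
    c=(np.asarray(p)-t)@Rm;return c[0]/c[2]*fx+cx,c[1]/c[2]*fy+cy
im=cv2.imread('pics/s2.png');u0,v0=240,80;k=4
im=cv2.resize(im[v0:v0+140,u0:u0+170],None,fx=k,fy=k,interpolation=cv2.INTER_CUBIC)
def dot(p,col):
    u,v=pr(p);cv2.circle(im,(int((u-u0+.5)*k),int((v-v0+.5)*k)),4,col,1);return round(u),round(v)
T=s['position'];print(dot(T,(0,0,255)),dot(T+[0,0,.015],(0,255,0)),dot(T-[0,0,.019],(255,0,0)),dot(m2w([-.043,.0305,.093]),(0,255,255)))
cv2.imwrite('pics/s2c.png',im)
```

```text
(330, 194) (330, 187) (330, 202) (328, 199)
```

View pics/s2c.png

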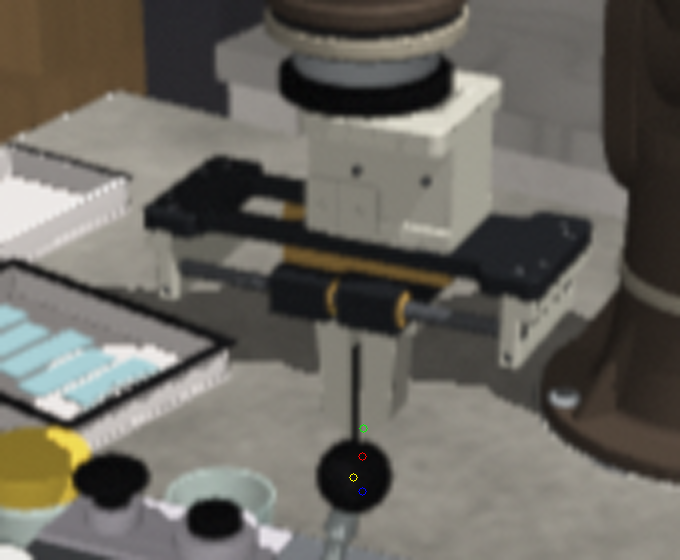

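Confirmed: the fingertips (crop y≈425) end about 16 mm above the reported TCP and above the ball. I'll back off, go about 43 mm lower, and then push.

>>> arm_command(
  targets=[
    [[-0.02, 0, 0, 0, 0, 0], [-0.02, 0, 0, 0, 0, 0], [0, 0, 0, 0, 0, 0], [0, 0, 0.02, 0, 0, 0], [0, 0, 0.02, 0, 0, 0], [0, 0, 0.003, 0, 0, 0], [0, 0, 0, 0, 0, 0], [0.01, 0, 0, 0, 0, 0], [0.01, 0, 0, 0, 0, 0], [0, 0, 0, 0, 0, 0]],
  ],
)

```text
clock: 5.05
position: [0.5012, 0.0512, 0.1715]
ee_rot: [-3.129, -0.276, -0.001]
force: [-0.2, -0.4, 0.4]
width: 0.007
gripper_force: 0.0
```

>>> arm_command(
  targets=[
    [[0.006, 0, 0, 0, 0, 0], [0.006, 0, 0, 0, 0, 0], [0.006, 0, 0, 0, 0, 0], [0.006, 0, 0, 0, 0, 0], [0, 0, 0, 0, 0, 0]],
  ],
)

```text
clock: 5.68
position: [0.5241, 0.0552, 0.1711]
ee_rot: [-3.129, -0.276, -0.0]
force: [-3.0, -1.0, 0.6]
width: 0.008
gripper_force: 1.3
```

```bash
cat > look.py <<'E'
from h import *
from scipy.optimize import least_squares
s=arm.observe();d,P=grab('wrist','tmp');T=w2m(s['position'])
m=w2m(P);dark=(d['pixels'].max(-1)<70)&(m[...,2]>.08)&(m[...,2]<.118)&(abs(m[...,0])<.08)&(abs(m[...,1])<.07)
dark&=~((abs(m[...,0]-T[0])<.0125)&(abs(m[...,1]-T[1])<.022))
n,l,st,c=cv2.connectedComponentsWithStats(dark.astype(np.uint8));k=1+np.argmax(st[1:,4]);q=m[l==k]
b=least_squares(lambda x:np.linalg.norm(q-x,axis=1)-.018,q.mean(0)-[0,0,.012],loss='soft_l1',f_scale=.001).x
print('tcp',T.round(4),'F',(s['force']@Mw()).round(1),'t',s['clock'],'ball',b.round(4),len(q),'fa',np.arcsin(b[0]/.18).round(3),'ac',np.arcsin(-b[1]/.18).round(3))
E
python3 look.py
```

```text
tcp [-0.0503  0.0301  0.0551] F [-3.1 -0.4  0.6] t 5.675 ball [-0.0232  0.0313  0.095 ] 5339 fa -0.129 ac -0.175
```

>>> arm_command(
  targets=[
    [[0.006, 0, 0, 0, 0, 0], [0.006, 0, 0, 0, 0, 0], [0.006, 0, 0, 0, 0, 0], [0.005, 0, 0, 0, 0, 0], [0, 0, 0, 0, 0, 0]],
  ],
)

```text
clock: 6.35
position: [0.5468, 0.0592, 0.1711]
ee_rot: [-3.129, -0.276, -0.001]
force: [-1.9, 0.7, 0.9]
width: 0.009
gripper_force: 1.1
```

```bash
python3 look.py
```

```text
tcp [-0.0273  0.03    0.0551] F [-1.7  1.1  0.9] t 6.35 ball [-0.0001  0.0316  0.0963] 5459 fa -0.001 ac -0.177
```

>>> arm_command(
  targets=[
    [[-0.015, 0, 0, 0, 0, 0], [-0.005, -0.015, 0, 0, 0, 0], [0, -0.02, 0, 0, 0, 0], [0, -0.016, 0, 0, 0, 0], [0, 0, 0, 0, 0, 0], [0.02, 0, 0, 0, 0, 0], [0.02, 0, 0, 0, 0, 0], [0.007, 0, 0, 0, 0, 0], [0, 0, 0, 0, 0, 0]],
  ],
)

```text
clock: 7.52
position: [0.5638, 0.1136, 0.1709]
ee_rot: [3.129, 0.275, -0.001]
force: [0.6, 0.3, 0.4]
width: 0.007
gripper_force: 0.0
```

```bash
python3 look.py
```

```text
tcp [-0.0009  0.0806  0.0549] F [0.7 0.2 0.4] t 7.525 ball [-0.0003  0.0318  0.0966] 1491 fa -0.001 ac -0.178
```

>>> arm_command(
  targets=[
    [[0, 0.008, 0, 0, 0, 0], [0, 0.008, 0, 0, 0, 0], [0, 0.006, 0, 0, 0, 0], [0, 0.006, 0, 0, 0, 0], [0, 0.006, 0, 0, 0, 0], [0, 0.006, 0, 0, 0, 0], [0, 0, 0, 0, 0, 0]],
  ],
)

```text
clock: 8.45
position: [0.571, 0.0735, 0.171]
ee_rot: [3.129, 0.274, -0.0]
force: [0.3, 1.5, 0.4]
width: 0.008
gripper_force: 0.4
```

```bash
python3 look.py
```

```text
tcp [-0.0009  0.0398  0.055 ] F [0.6 1.4 0.4] t 8.45 ball [-0.0001  0.0046  0.0992] 388 fa -0.001 ac -0.026
```

>>> arm_command(
  targets=[
    [[0, 0.006, 0, 0, 0, 0], [0, 0.006, 0, 0, 0, 0], [0, 0.006, 0, 0, 0, 0], [0, 0.006, 0, 0, 0, 0], [0, 0.006, 0, 0, 0, 0], [0, 0.004, 0, 0, 0, 0], [0, 0, 0, 0, 0, 0]],
  ],
)

```text
clock: 9.38
position: [0.5768, 0.0407, 0.171]
ee_rot: [3.129, 0.275, -0.001]
force: [-0.2, 2.5, -0.7]
width: 0.004
gripper_force: 0.7
```

```bash
python3 look.py
```

```text
tcp [-0.0011  0.0065  0.055 ] F [ 0.2  2.5 -0.7] t 9.375 ball [-0.0001 -0.0279  0.0966] 502 fa -0.0 ac 0.156
```

>>> arm_command(
  targets=[
    [[0, 0.003, 0, 0, 0, 0], [0, 0, 0, 0, 0, 0], [0, -0.015, 0, 0, 0, 0], [-0.02, 0, 0, 0, 0, 0], [-0.025, 0, 0, 0, 0, 0], [0, 0, 0, 0, 0, 0], [0, 0.025, 0, 0, 0, 0], [0, 0.024, 0, 0, 0, 0], [0, 0, 0, 0, 0, 0]],
  ],
)

```text
clock: 10.55
position: [0.5399, -0.005, 0.1713]
ee_rot: [3.129, 0.27, 0.001]
force: [-0.2, 0.7, 0.0]
width: 0.004
gripper_force: 0.0
```

```bash
python3 look.py
```

```text
tcp [-0.0454 -0.032   0.0553] F [-0.1  0.7  0. ] t 10.55 ball [ 0.     -0.0281  0.0961] 6412 fa 0.0 ac 0.157
```

>>> arm_command(
  targets=[
    [[0.01, 0, 0, 0, 0, 0], [0.008, 0, 0, 0, 0, 0], [0.006, 0, 0, 0, 0, 0], [0.006, 0, 0, 0, 0, 0], [0.006, 0, 0, 0, 0, 0], [0.006, 0, 0, 0, 0, 0], [0.006, 0, 0, 0, 0, 0], [0.006, 0, 0, 0, 0, 0], [0.004, 0, 0, 0, 0, 0], [0, 0, 0, 0, 0, 0]],
  ],
)

```text
clock: 11.85
position: [0.5965, 0.007, 0.1711]
ee_rot: [3.129, 0.276, 0.0]
force: [-1.8, 1.0, -1.2]
width: 0.007
gripper_force: 1.0
```

```bash
python3 look.py
```

```text
tcp [ 0.0123 -0.0302  0.0551] F [-1.6  1.3 -1.2] t 11.85 ball [ 0.0394 -0.0272  0.0916] 5301 fa 0.221 ac 0.152
```

>>> arm_command(
  targets=[
    [[0.003, 0, 0, 0, 0, 0], [0.003, 0, 0, 0, 0, 0], [0.002, 0, 0, 0, 0, 0], [0, 0, 0, 0, 0, 0]],
  ],
)

```text
clock: 12.4
position: [0.6039, 0.0083, 0.1711]
ee_rot: [3.129, 0.276, -0.001]
force: [-3.0, -0.2, -1.0]
width: 0.005
gripper_force: 1.8
```

```bash
python3 look.py
```

```text
tcp [ 0.0199 -0.0302  0.0551] F [-3.   0.3 -1. ] t 12.4 ball [ 0.0462 -0.0269  0.09  ] 5128 fa 0.259 ac 0.15
```

Nearly at the end stop, so I'll push a little more until the force rises.

>>> arm_command(
  targets=[
    [[0.002, 0, 0, 0, 0, 0], [0.001, 0, 0, 0, 0, 0], [0, 0, 0, 0, 0, 0]],
  ],
)

```text
clock: 12.82
position: [0.6062, 0.0088, 0.1707]
ee_rot: [3.129, 0.276, -0.003]
force: [-5.6, -0.0, -3.8]
width: 0.007
gripper_force: 2.9
```

```bash
python3 look.py
```

```text
tcp [ 0.0222 -0.0301  0.0547] F [-5.5  1.  -3.8] t 12.825 ball [ 0.0472 -0.0269  0.0897] 4969 fa 0.265 ac 0.15
```

>>> arm_command(
  targets=[
    [[-0.01, 0, 0, 0, 0, 0], [-0.02, 0, 0, 0, 0, 0], [-0.03, 0, 0, 0, 0, 0], [-0.03, 0, 0, 0, 0, 0], [-0.028, 0.01, 0, 0, 0, 0], [0, 0.02, 0, 0, 0, 0], [0, 0.01, 0, 0, 0, 0], [0, 0, 0.015, 0, 0, 0], [0, 0, 0, 0, 0, 0]],
  ],
)

```text
clock: 14.0
position: [0.497, -0.0504, 0.1548]
ee_rot: [-3.129, -0.277, 0.003]
force: [0.4, 1.2, 0.7]
width: 0.002
gripper_force: 0.0
```

```bash
python3 look.py
python3 - <<'E'
from h import *
f=np.load('pics/tmp.npz');m=w2m(f['P']);
q=m[(abs(m[...,2]-.034)<.004)&(np.hypot(m[...,0]+.095,m[...,1]+.131)<.03)];print('stop',len(q),q.mean(0),np.ptp(q,0))
E
```

```text
stop 2047 [-0.09468536 -0.13555978  0.03179686] [0.03268072 0.03397656 0.00437442]Traceback (most recent call last):
  File "look.py", line 6, in <module>
    n,l,st,c=cv2.connectedComponentsWithStats(dark.astype(np.uint8));k=1+np.argmax(st[1:,4]);q=m[l==k]
                                                                         ~~~~~~~~~^^^^^^^^^^
    return _wrapfunc(a, 'argmax', axis=axis, out=out, **kwds)
    return bound(*args, **kwds)
ValueError: attempt to get argmax of an empty sequence
```

View pics/tmp.png

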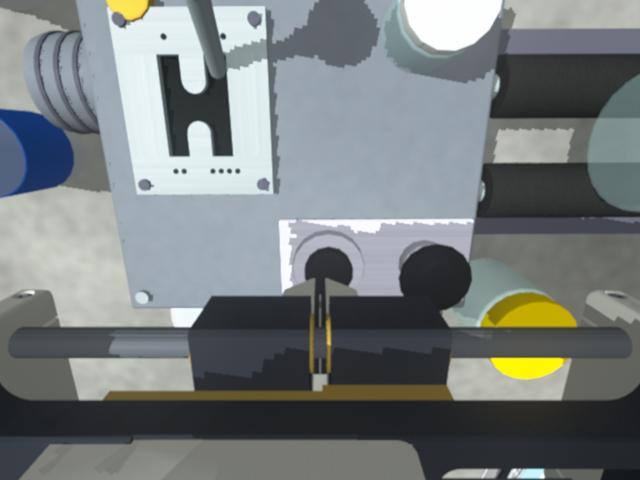

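The lever is in third and the start cap, at (328,265), is under the fingertips; stop at (435,275) is clear to the right. I'll go down onto the cap.

>>> arm_command(
  targets=[
    [[0, 0.002, 0.01, 0, 0, 0], [0, 0, 0.01, 0, 0, 0], [0, 0, 0.006, 0, 0, 0], [0, 0, 0.003, 0, 0, 0], [0, 0, 0, 0, 0, 0]],
  ],
)

```text
clock: 14.68
position: [0.4981, -0.053, 0.1271]
ee_rot: [-3.129, -0.276, 0.0]
force: [-0.7, -0.6, 0.7]
width: 0.009
gripper_force: 0.0
```

Run:
```python
from h import *
f=np.load('pics/tmp.npz');m=w2m(f['P']);s=arm.observe();print(w2m(s['position']),s['force'])
print(m[262,310:350:6].round(3))
```

```text
[-0.09512491 -0.07181809  0.01106543] [-0.66445108 -0.58494909  0.71797651]
[[-0.089 -0.063  0.017]
 [-0.089 -0.066  0.017]
 [-0.089 -0.07   0.019]
 [-0.088 -0.074  0.02 ]
 [-0.089 -0.077  0.019]
 [-0.089 -0.081  0.019]
 [-0.088 -0.084  0.019]]
```

>>> arm_command(
  targets=[
    [[0, 0, 0.003, 0, 0, 0], [0, 0, 0.003, 0, 0, 0], [0, 0, 0.002, 0, 0, 0], [0, 0, 0, 0, 0, 0]],
  ],
)

```text
clock: 15.18
position: [0.4984, -0.0531, 0.1194]
ee_rot: [3.129, 0.276, 0.001]
force: [-1.1, -0.6, 4.0]
width: 0.007
gripper_force: 1.7
```

Contact, 4 N. A little further.

>>> arm_command(
  targets=[
    [[0, 0, 0.002, 0, 0, 0], [0, 0, 0.002, 0, 0, 0], [0, 0, 0, 0, 0, 0]],
  ],
)

```text
clock: 15.55
position: [0.4985, -0.0531, 0.1165]
ee_rot: [3.129, 0.276, 0.002]
force: [-5.6, -0.7, 20.0]
width: 0.006
gripper_force: 9.9
```

Bottomed out. I'll raise the arm and check.

>>> arm_command(
  targets=[
    [[0, 0, 0, 0, 0, 0], [0, 0, -0.01, 0, 0, 0], [0, 0, -0.03, 0, 0, 0], [-0.01, 0, -0.04, 0, 0, 0], [-0.01, 0, -0.04, 0, 0, 0], [0, 0, -0.04, 0, 0, 0], [0, 0, 0, 0, 0, 0], [0, 0, 0, 0, 0, 0]],
  ],
)

```text
clock: 16.55
position: [0.4779, -0.0567, 0.2745]
ee_rot: [-3.129, -0.276, 0.002]
force: [0.8, -0.4, 0.5]
width: 0.007
gripper_force: 0.0
```

```bash
python3 look.py
python3 - <<'E'
from h import *
f=np.load('pics/tmp.npz');m=w2m(f['P'])
for n,p in(('start',(-.095,-.072)),('stop',(-.095,-.134))):
    q=m[np.hypot(m[...,0]-p[0],m[...,1]-p[1])<.008];print(n,len(q),np.nanmedian(q[:,2]))
E
```

```text
tcp [-0.1157 -0.0718  0.1585] F [ 0.7 -0.5  0.5] t 16.55 ball [ 0.0474 -0.0269  0.0899] 1006 fa 0.266 ac 0.15
start 7406 0.27569207415213615
stop 3127 0.2731958793514128
```

View pics/tmp.png

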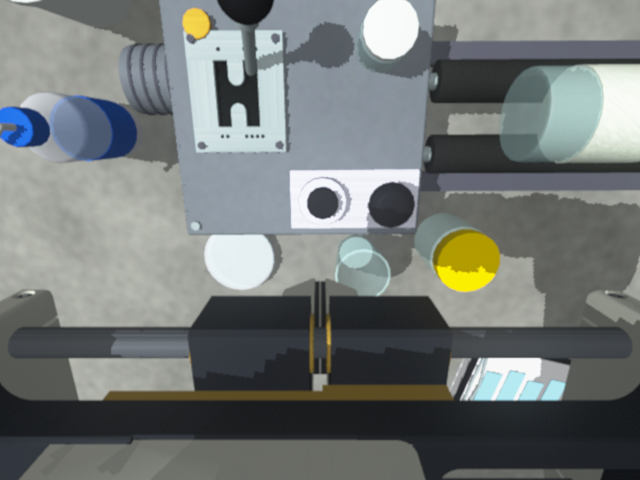

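The lever is at the end of third (fa about 0.266), both buttons at (322,203) and (391,204) are out, nothing else has moved, and the arm is clear. Handing in.

```bash
python3 -c "
from cell import arm
print(arm.sign_off())"
```

```text
the job is handed in; nothing more can be done
None
```

I pushed the lever fully home into third, then pressed the start button in until it bottomed out and let it spring back. The stop button and all the glassware and tubs were left alone. The job is handed in at about 17 s; the hand-in returned no verdict.

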